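# Sort cleaned wooden parts into their sample trays

## Task

Sort the five loose wooden parts on the counter: stand each one upright on the floor of the tray whose fixed sample shows the same kind - the two bobbins in the bobbin tray, the two drawer knobs in the knob tray and the square furniture foot in the foot tray. Leave the little amber jar of wax standing where it is among them.

Things in the scene. Friction and masses are not known exactly. Their poses are not given: they have to be found in the camera images.
- bobbin_a: Loose bobbin, plain brown wood, upright, 64 mm tall: 38 mm dia. flange at each end (heights 0-14 and 50-64 mm), 22 mm waist, dark bore mark on top; about 60 g. The two bobbins are alike. Origin: centre of underside, z up its axis. Grip from above across the top flange.
- bobbin_b: Loose bobbin, plain brown wood, upright, 64 mm tall: 38 mm dia. flange at each end (heights 0-14 and 50-64 mm), 22 mm waist, dark bore mark on top; about 60 g. The two bobbins are alike. Origin: centre of underside, z up its axis. Grip from above across the top flange.
- knob_a: Loose drawer knob, plain brown wood, mushroom shape, 44 mm tall on a 34 mm dia. base: 20 mm neck, cap 46 mm dia. (straight sides at heights 20-36 mm, domed above); about 50 g. The two knobs are alike. Origin: centre of underside, z up its axis. Grip from above across the cap.
- knob_b: Loose drawer knob, plain brown wood, mushroom shape, 44 mm tall on a 34 mm dia. base: 20 mm neck, cap 46 mm dia. (straight sides at heights 20-36 mm, domed above); about 50 g. The two knobs are alike. Origin: centre of underside, z up its axis. Grip from above across the cap.
- foot: Loose square furniture foot in plain mid-brown wood, standing on its mounting plate: plate 50 by 50 by 8 mm, above it a square block 34 by 34 mm up to height 62 mm; about 90 g. Origin: centre of its underside; z up; x and y along the sides of the square. It can be gripped from above across two facing sides of the block.
- tray_bobbins: Fixed dark wooden tray, 106 (x) by 160 (y) by 15 mm high, walls 5, floor 5 mm above the table. Origin: centre of underside. Pale ledge on its +x side (x 53 to 111 mm, 15 high) with a fixed sample lying along y, centred at x 84, up to 50 mm above the table: a bobbin with its two flanges, 64 long. Holds two parts, 37 mm either way from centre along y.
- tray_knobs: Fixed dark wooden tray, 106 (x) by 160 (y) by 15 mm high, walls 5, floor 5 mm above the table. Origin: centre of underside. Pale ledge on its +x side (x 53 to 111 mm, 15 high) with a fixed sample lying along y, centred at x 84, up to 50 mm above the table: a mushroom-shaped drawer knob, 44 long. Holds two parts, 37 mm either way from centre along y.
- tray_feet: Fixed dark wooden tray, 106 (x) by 160 (y) by 15 mm high, walls 5, floor 5 mm above the table. Origin: centre of underside. Pale ledge on its +x side (x 53 to 111 mm, 15 high) with a fixed sample lying along y, centred at x 84, up to 50 mm above the table: a square foot with its plate, 62 long. Holds two parts, 37 mm either way from centre along y.
- jar: Amber glass jar with steel cap, not to be moved: 54 mm dia., 58 mm tall, loose. Origin: centre of underside. Also on the table, unlisted: a flat tin (56 mm dia., 22 high, at x 0.545 y 0.13 m), a cork block (45 by 60 by 25 mm high, at x 0.545 y -0.13 m), a brush near x 0.27 y -0.23 m; tall goods only beyond x 0.77 or |y| 0.5 m.
There are look-alikes about, which are no part of the job. What is shaped like the tray_knobs but purple is not meant. What is shaped like the bobbin_b but red is not meant.

How it is judged:
By the outcome, as a careful person would: the job done as asked, in the order asked, and still so for the second after the job is handed in, with the robot touching nothing.
It also fails if it takes over 106 s, if anything falls off the work surface, if the arm or the gripper's body presses on something with over 40 N, if the wrist force passes 120 N, or if a joint passes its speed limit or range.

## Robot

A 7-joint arm with a two-finger parallel gripper is mounted at the origin on the work surface. World frame = base frame: x ahead of the robot, y to its left, z up, the work surface at z = 0. Lengths are in m, angles in rad, forces in N, time in s.
With the tool pointing down it reaches from about 0.4 to 0.9 m from the base axis. Payload 5.5 kg.
Tool frame: the origin (TCP) lies midway between the tips of the shut fingers; the grasp point (between the pads) lies 19 mm behind it (manip.grip_depth is the distance from the TCP to the grasp point, in m); z points along the fingers, y is the line along which they close (so a half turn about z gives the same grasp; the last joint's range is limited). The gripper opens to 92 mm and grips with 3 to 60 N. Pads are 19 mm wide; open, the fingers measure 130 mm over their backs; the gripper's body (75 mm by 190 mm) begins 47 mm behind the grasp point.
Start: joints at [1.611, 0.501, -0.427, 1.55, 0.221, 1.138, -0.21], TCP at [0.144, -0.634, 0.227] pointing down, gripper open.
Joint ranges: [-2.88, 2.88], [-0.31, 2.03], [-1.54, 1.56], [0.2, 2.42], [-1.41, 4.55], [0.19, 2.02], [-2.57, 2.57]. Speed limits (rad/s): [2.57, 2.57, 3.14, 3.14, 3.14, 3.14, 3.14].

## Interface

Orientations are given as a unit quaternion [x, y, z, w].
In Python, from bench import manip, effector, viewer gives the robot as it stands. Calls block until the motion is done:
- manip.move_pose(position, orientation): joint-space move of the TCP to a pose.
- manip.servo_line(position, ori=None, vel=0.15): straight line of the TCP; ori=None keeps the orientation; vel is the mean speed in m/s.
- manip.movej(angles): joint-space move.
- effector.open_jaws() and effector.close(f_grip=None): open the fingers fully, or close them until they stop; f_grip is the grip in N (None keeps the last).
- manip.sleep(seconds).
- manip.solve_ik(position, orientation): joint angles nearest the present ones, or None.
- viewer.get_image(name): name is "scene" or "top" or "wrist"; returns the picture (400x640x3 uint8, red, green, blue); there is no depth.
- viewer.get_calibration(name): a dict with "vfov" (degrees; the focal length in pixels is half the picture's height over the tangent of half this angle, whatever the lens; pixels are square), "cx", "cy" (the principal point, pixels), "eye" and "attitude" of the camera in the world. Camera axes: x right, y down, z forward; pixel columns grow to the right and rows downward; lengths in m; the calibration is good to about 2 mm. A picture is of the moment at which its call begins: read the wrist's pose just before it. get_calibration takes no time and is no camera call; for the wrist camera it gives the pose at the moment of the call.
A pose or a line that the arm cannot do raises manip.PlanningError and nothing moves.
- manip.hand_in(): hands the job in; it is judged then, once.
Readings, each from a call of its own:
- manip.current_clock(): time.
- manip.current_q(): joint angles.
- manip.current_joint_velocities(): joint speeds.
- manip.current_tau(): joint torques, N m.
- manip.current_tool_pos(): TCP position.
- manip.current_tcp_rot(): TCP orientation.
- manip.current_force(): force on the tool from outside, world axes, zero at the start.
- manip.current_wrist_torque(): the same for the moment, N m.
- manip.current_finger_gap(): finger opening in m.
- manip.current_gripper_force(): force on a finger pad.
Only numpy, scipy, OpenCV 4.12 (cv2) and the standard library are available. Lean on these libraries where they do the work, as an engineer would, in place of code of your own. Each camera call takes 0.05 s, during which the arm holds its last target. There are 200 camera calls.

## Working session

There is one attempt and no reset: what is moved stays moved. The work goes in short steps, each a Python script; the robot and the scene stay as the last script left them, time stands still between calls to the robot, and variables do not carry over. Pictures are saved under pics/ and viewed, at most 14 in all, crops included, and the job is handed in when it is done.

```bash
mkdir -p pics; python3 - <<'E'
from bench import manip, effector, viewer
import cv2
for n in ("scene","top"):
    cv2.imwrite(f"pics/{n}0.png",viewer.get_image(n)[:,:,::-1]); print(n,viewer.get_calibration(n))
print(viewer.get_calibration("wrist"),manip.current_tool_pos(),manip.current_tcp_rot(),manip.current_clock())
E
```

```text
scene {'vfov': 44.603712568831135, 'cx': 317.04000585297706, 'cy': 196.3518770956704, 'eye': array([1.47737895, 0.44443399, 0.86015898]), 'attitude': array([ 0.53730794,  0.72697693, -0.34351289, -0.25456556])}
top {'vfov': 55.60747043715834, 'cx': 323.3302150672127, 'cy': 204.18485931432696, 'eye': array([0.24760313, 0.17235048, 1.24807986]), 'attitude': array([ 0.71136182, -0.69617838,  0.07572076, -0.05971936])}
{'vfov': 64.18100728196838, 'cx': 317.9492594732327, 'cy': 200.4016131703945, 'eye': array([ 0.21658482, -0.61679678,  0.38341088]), 'attitude': array([ 0.77372747, -0.61804669, -0.08738039,  0.10829938])} [ 0.14341148 -0.63331801  0.22576457] [ 9.93799773e-01  1.11180895e-01 -7.49561597e-05 -9.02295855e-04] 0.1
```

View pics/top0.png

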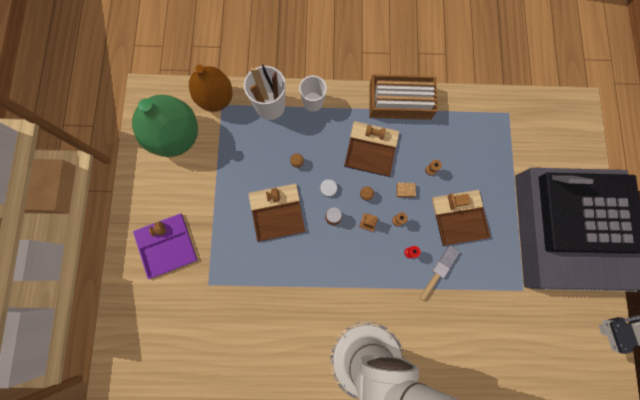

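View pics/scene0.png

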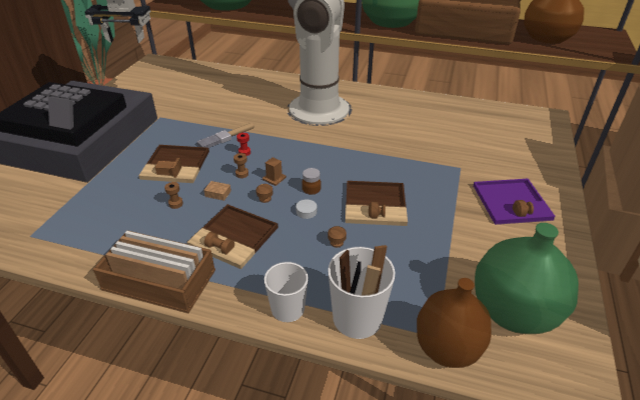

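The top view shows bobbins at about (435,167) and (400,219), knobs at (297,160) and (367,193), the foot at (369,222) and the jar at (334,216). The bobbin tray is at (372,150), the knob tray at (276,212) and the foot tray at (461,218). The red bobbin and the purple tray are decoys. Next I'll check the projection against the tin and cork.

```bash
cat > h.py <<'E'
from bench import manip, effector, viewer
import numpy as np, cv2
from scipy.spatial.transform import Rotation as R
def cam(c):
    f=200/np.tan(np.radians(c["vfov"])/2); return f,c["cx"],c["cy"],np.array(c["eye"]),R.from_quat(c["attitude"]).as_matrix()
def unproj(c,u,v,z):
    f,cx,cy,e,A=cam(c); d=A@[(u-cx)/f,(v-cy)/f,1]; return e+d*(z-e[2])/d[2]
def proj(c,p):
    f,cx,cy,e,A=cam(c); q=(np.atleast_2d(p)-e)@A; return np.c_[q[:,0]/q[:,2]*f+cx,q[:,1]/q[:,2]*f+cy]
E
python3 - <<'E'
from h import *
c=viewer.get_calibration("top")
print("tin,cork proj",proj(c,[[.545,.13,.022],[.545,-.13,.025]]).round(1))
s=viewer.get_calibration("scene"); print("scene",proj(s,[[.545,.13,.022],[.545,-.13,.025]]).round(1))
for n,u,v,z in [("b1",436,165,.064),("b2",402,216,.064),("k1",297,159,.04),("k2",367,192,.04),("foot",368,220,.062),("jar",334,213,.058),("red",412,252,.05),
 ("tb",372,155,.01),("tk",278,219,.01),("tf",463,224,.01)]: print(n,unproj(c,u,v,z).round(3))
im=cv2.imread("pics/top0.png")[110:270,230:500]; cv2.imwrite("pics/top0c.png",cv2.resize(im,None,fx=2.9,fy=2.9,interpolation=cv2.INTER_CUBIC))
E
```

```text
tin,cork proj [[328.7 186.9]
 [406.7 188.6]]
scene [[306.4 205.4]
 [217.  186.6]]
b1 [ 0.617 -0.218  0.064]
b2 [ 0.446 -0.103  0.064]
k1 [0.633 0.237 0.04 ]
k2 [0.527 0.005 0.04 ]
foot [0.431 0.005 0.062]
jar [0.451 0.113 0.058]
red [ 0.333 -0.136  0.05 ]
tb [ 0.664 -0.017  0.01 ]
tk [0.435 0.295 0.01 ]
tf [ 0.432 -0.319  0.01 ]
```

View pics/top0c.png

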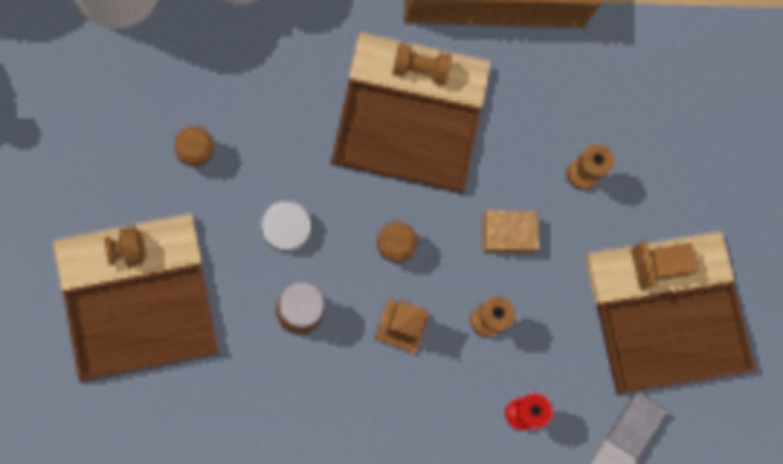

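The crop agrees with the projection to about 1 px for the tin and cork. Trays are yawed by roughly 10°, and the foot by roughly 15°. I'll refine with the wrist camera.

```bash
python3 - <<'E'
from h import *
import pickle
cs=[]
for i,y in enumerate((-.17,.17)):
    manip.move_pose([.45,y,.33],[1,0,0,0]); manip.sleep(.3)
    c=viewer.get_calibration("wrist"); im=viewer.get_image("wrist"); cs.append(c)
    cv2.imwrite(f"pics/w{i}.png",im[:,:,::-1])
    print(c,(R.from_quat(c["attitude"]).as_matrix()[:,2]).round(3),proj(c,[[.545,.13,.022],[.545,-.13,.025]]).round(1),manip.current_clock(),manip.current_tool_pos())
pickle.dump(cs,open("cs.pkl","wb"))
E
```

```text
{'vfov': 64.18100728196838, 'cx': 317.9492594732327, 'cy': 200.4016131703945, 'eye': array([ 0.52485459, -0.17006148,  0.48750365]), 'attitude': array([-0.69986458,  0.7005841 ,  0.09837155, -0.0984608 ])} [-0.276  0.    -0.961] [[101.3  94. ]
 [288.7  93.7]] 2.4833 [ 0.44993269 -0.1702618   0.3299109 ]
{'vfov': 64.18100728196838, 'cx': 317.9492594732327, 'cy': 200.4016131703945, 'eye': array([0.52525214, 0.16954791, 0.48754856]), 'attitude': array([-0.69954879,  0.70090056,  0.09824177, -0.09858222])} [-0.276 -0.    -0.961] [[346.2  94.1]
 [535.2  93.6]] 4.1167 [0.45022989 0.16941458 0.329963  ]
```

View pics/w0.png

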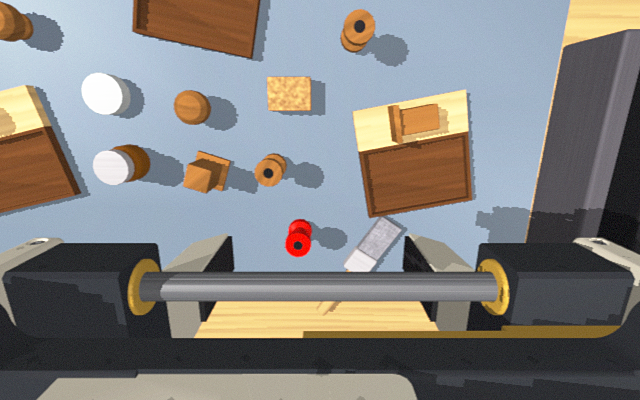

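View pics/w1.png

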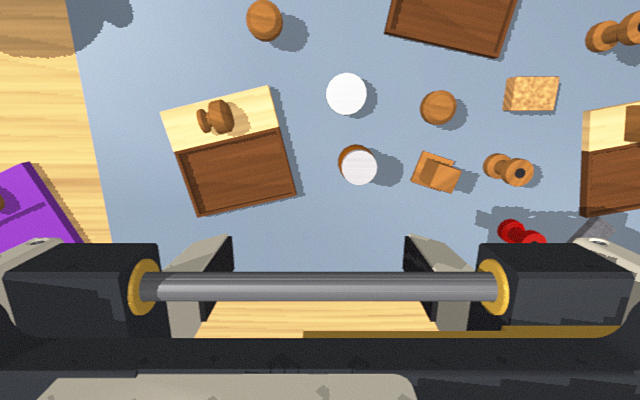

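The wrist views show the tin and cork about 4 px inward at the edges, so there is mild barrel distortion (k about -0.027). I'll measure with that model, fit the tray corners, and overlay the results to check them.

```bash
cat >> h.py <<'E'
K1=-0.027
def wun(c,u,v,z):
    f,cx,cy,*_=cam(c); M=np.array([[f,0,cx],[0,f,cy],[0,0,1]])
    p=cv2.undistortPoints(np.array([[[u,v]]],float),M,np.array([K1,0,0,0,0.]),P=M)[0,0]; return unproj(c,*p,z)
def wpr(c,p):
    f,cx,cy,e,A=cam(c); q=(np.atleast_2d(p)-e)@A; q=q[:,:2]/q[:,2:]; r=(q**2).sum(1,keepdims=True); return q*(1+K1*r)*f+[cx,cy]
def ring(x,y,z,r): t=np.linspace(0,2*np.pi,40); return np.c_[x+r*np.cos(t),y+r*np.sin(t),0*t+z]
def rect(x,y,a,z,x0,x1,y0,y1):
    P=np.array([[x0,y0],[x1,y0],[x1,y1],[x0,y1],[x0,y0]]); c,s=np.cos(a),np.sin(a)
    return np.c_[P@np.array([[c,s],[-s,c]])+[x,y],np.full(5,z)]
E
cat > fit.py <<'E'
from h import *
import pickle,json
cs=pickle.load(open("cs.pkl","rb"))
O={}
for n,i,u,v,z in [("b1",0,358,27,.064),("b2",0,270,172,.064),("b2",1,518,172,.064),("k1",1,264,20,.038),("k2",0,192,107,.038),("k2",1,438,107,.038),("jar",0,112,167,.058),("jar",1,359,167,.058),("foot",0,201,177,.062),("foot",1,440,177,.062)]:
    p=wun(cs[i],u,v,z)[:2]; print(n,i,p.round(4)); O.setdefault(n,[]).append(p)
O={k:list(np.mean(v,0)) for k,v in O.items()}
# tray corners, local xy
L=dict(fl=(-.053,.08),fr=(-.053,-.08),bl=(.111,.08),br=(.111,-.08))
T={"tk":[(1,197,216,"fl"),(1,297,194,"fr"),(1,161,112,"bl"),(1,268,86,"br")],
   "tf":[(0,370,216,"fl"),(0,471,200,"fr"),(0,354,111,"bl"),(0,466,90,"br")],
   "tb":[(0,133,30,"fl"),(0,253,57,"fr"),(1,386,33,"fl"),(1,499,57,"fr")]}
for n,l in T.items():
    W=np.array([wun(cs[i],u,v,.015)[:2] for i,u,v,_ in l]); A=np.array([L[k] for *_,k in l])
    a,b=A-A.mean(0),W-W.mean(0); th=np.arctan2((a[:,0]*b[:,1]-a[:,1]*b[:,0]).sum(),(a*b).sum())
    c,s=np.cos(th),np.sin(th); Rm=np.array([[c,-s],[s,c]]); t=W.mean(0)-Rm@A.mean(0)
    print(n,t.round(4),round(th,3),"res mm",((A@Rm.T+t-W)*1e3).round(1).tolist()); O[n]=[*t,th]
O["foot"]=O["foot"][:2]+[-.3]
json.dump({k:[float(x) for x in v] for k,v in O.items()},open("o.json","w"))
E
cat > ov.py <<'E'
from h import *
import pickle,json
cs=pickle.load(open("cs.pkl","rb")); O=json.load(open("o.json"))
S=2; out=[]
for i in (0,1):
    im=cv2.resize(cv2.imread(f"pics/w{i}.png")[:240],None,fx=S,fy=S,interpolation=cv2.INTER_CUBIC)
    def d(P,col=(0,255,0)): cv2.polylines(im,[(wpr(cs[i],P)*S+S/2-.5).round().astype(int)],False,col,1)
    for n,o in O.items():
        if n[0]=="b": d(ring(*o,.064,.019)); d(ring(*o,.0,.019),(255,255,0))
        elif n[0]=="k": d(ring(*o,.036,.023)); d(ring(*o,.02,.023),(255,255,0))
        elif n=="jar": d(ring(*o,.058,.027)); d(ring(*o,0,.027),(255,255,0))
        elif n=="foot": d(rect(*o,.062,-.017,.017,-.017,.017)); d(rect(*o,.008,-.025,.025,-.025,.025),(255,255,0))
        else: d(rect(*o,.015,-.053,.111,-.08,.08)); d(rect(*o,.005,-.048,.048,-.075,.075),(255,255,0))
    out.append(im[:470, (0,1280-800)[0]:] if 0 else im)
cv2.imwrite("pics/ov0.png",out[0][:,150:950]); cv2.imwrite("pics/ov1.png",out[1][:,300:1100])
E
python3 fit.py && python3 ov.py
```

```text
b1 0 [ 0.6205 -0.2185]
b2 0 [ 0.4433 -0.1055]
b2 1 [ 0.4435 -0.1032]
k1 1 [0.6352 0.2376]
k2 0 [0.5284 0.0012]
k2 1 [0.5282 0.0058]
jar 0 [0.4498 0.1132]
jar 1 [0.4493 0.1135]
foot 0 [ 0.4362 -0.0105]
foot 1 [0.4361 0.0028]
tk [0.4327 0.2923] 0.224 res mm [[-1.4, -0.7], [-1.2, 1.0], [0.7, -0.1], [1.9, -0.2]]
tf [ 0.4283 -0.3201] 0.176 res mm [[-1.8, 0.8], [0.4, -0.8], [1.3, -0.2], [0.1, 0.1]]
tb [ 0.6631 -0.0117] -0.2 res mm [[-3.0, -3.4], [1.0, 1.5], [2.4, 0.1], [-0.3, 1.9]]
```

View pics/ov0.png

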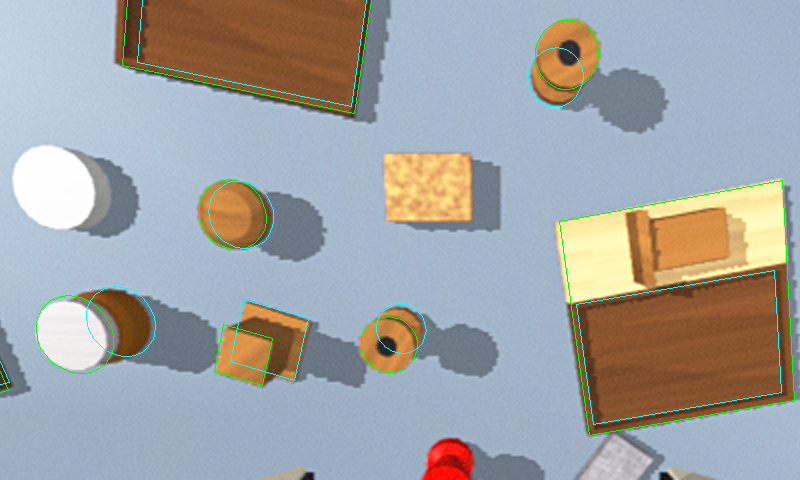

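View pics/ov1.png

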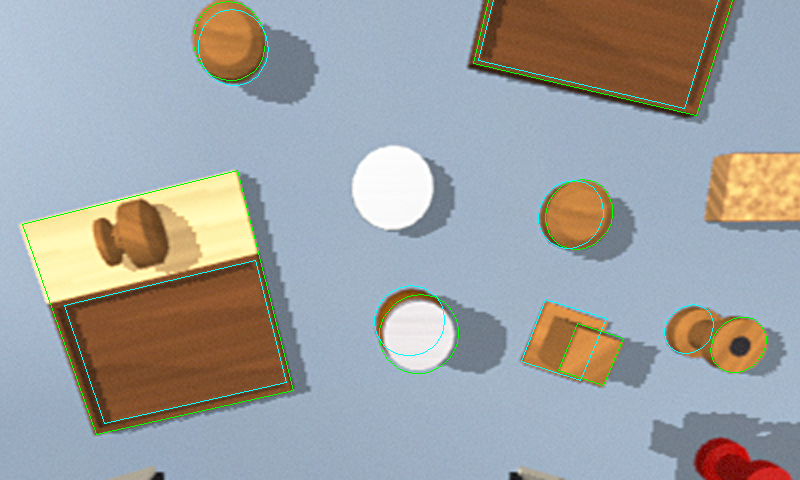

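The overlays fit the parts to about 2 mm, and the trays to about 3 mm. I'll grip across tray x, offset 15 mm from the ledge, so the open fingers clear the neighbouring parts and the fixed sample.

```bash
cat >> h.py <<'E'
import json
O=json.load(open("o.json")); UP=.19
def ori(phi,pos):
    best=None; q0=np.array(manip.current_q())
    for k in (0,np.pi):
        y=np.array([np.cos(phi+k),np.sin(phi+k),0]); z=np.array([0,0,-1.]); q=R.from_matrix(np.c_[np.cross(y,z),y,z]).as_quat()
        s=manip.solve_ik(pos,q)
        if s is None: continue
        cost=np.abs(np.array(s)-q0).max()+ (5 if abs(s[6])>2.4 else 0)
        if best is None or cost<best[0]: best=(cost,q)
    return best[1]
def pick(n,phi,g):
    x,y=O[n][:2]; z=g-manip.grip_depth; p=[x,y,UP]
    manip.move_pose(p,ori(phi,p)); manip.servo_line([x,y,z],vel=.15); effector.close(f_grip=20)
    gap=manip.current_finger_gap(); manip.servo_line([x,y,UP],vel=.2)
    print(n,"gap",round(gap,4),round(manip.current_finger_gap(),4),"F",round(manip.current_gripper_force(),1),"t",round(manip.current_clock(),1))
    return z
def place(t,lx,ly,z):
    X,Y,a=O[t]; c,s=np.cos(a),np.sin(a); x,y=X+c*lx-s*ly,Y+s*lx+c*ly; p=[x,y,UP]
    manip.move_pose(p,ori(a,p)); manip.servo_line([x,y,z+.0065],vel=.12); manip.sleep(.1)
    effector.open_jaws(); manip.servo_line([x,y,UP],vel=.2); print(" placed",np.round([x,y],3),"t",round(manip.current_clock(),1),np.round(manip.current_force(),1))
E
python3 - <<'E'
from h import *
z=pick("b1",0,.057)
if manip.current_finger_gap()>.03: place("tb",-.015,-.037,z)
E
```

```text
b1 gap 0.0369 0.0367 F 20.0 t 8.8
 placed [ 0.641 -0.045] t 12.8 [ 0.6 -0.6 -0.1]
```

```bash
python3 - <<'E'
from h import *
z=pick("b2",0,.057)
if manip.current_finger_gap()>.03: place("tb",-.015,.037,z)
z=pick("k1",0,.032)
if manip.current_finger_gap()>.035: place("tk",-.015,.037,z)
cv2.imwrite("pics/s1.png",cv2.resize(viewer.get_image("scene")[110:270,100:420,::-1],None,fx=2.5,fy=2.5))
E
```

```text
b2 gap 0.0368 0.0369 F 20.0 t 16.6
 placed [0.656 0.028] t 21.0 [ 0.  -0.  -1.2]
k1 gap 0.0446 0.0446 F 20.0 t 25.0
 placed [0.41  0.325] t 29.5 [ 0.4 -0.3  0.1]
```

View pics/s1.png

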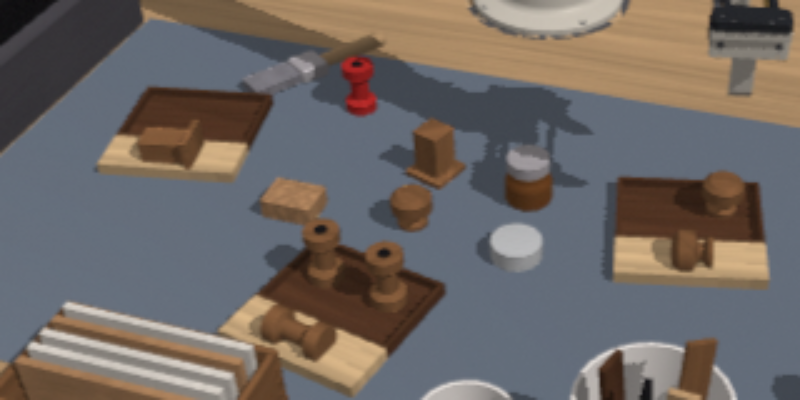

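Both bobbins stand at (322,255) and (385,275) in the bobbin tray, and the first knob stands at (722,190) in the knob tray. I'll carry on with the second knob and the foot.

```bash
python3 - <<'E'
from h import *
z=pick("k2",np.pi/2,.032)
if manip.current_finger_gap()>.035: place("tk",-.015,-.037,z)
z=pick("foot",-.3,.046)
if manip.current_finger_gap()>.025: place("tf",-.012,.0,z)
manip.move_pose([.45,0,.36],[1,0,0,0]); manip.sleep(.3)
cv2.imwrite("pics/w3.png",viewer.get_image("wrist")[:,:,::-1])
manip.move_pose([.2,-.5,.3],[1,0,0,0]); manip.sleep(.3)
cv2.imwrite("pics/s3.png",cv2.resize(viewer.get_image("scene")[110:270,100:420,::-1],None,fx=2.5,fy=2.5))
print(manip.current_clock())
E
```

```text
k2 gap 0.0449 0.045 F 20.0 t 34.0
 placed [0.426 0.253] t 38.6 [-0.3 -0.3  0.5]
foot gap 0.0341 0.034 F 20.0 t 42.8
 placed [ 0.416 -0.322] t 47.5 [ 0.4  0.3 -0.1]
51.85
```

View pics/w3.png

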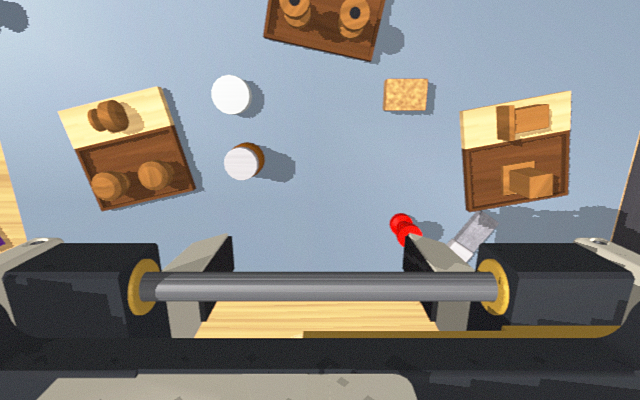

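View pics/s3.png

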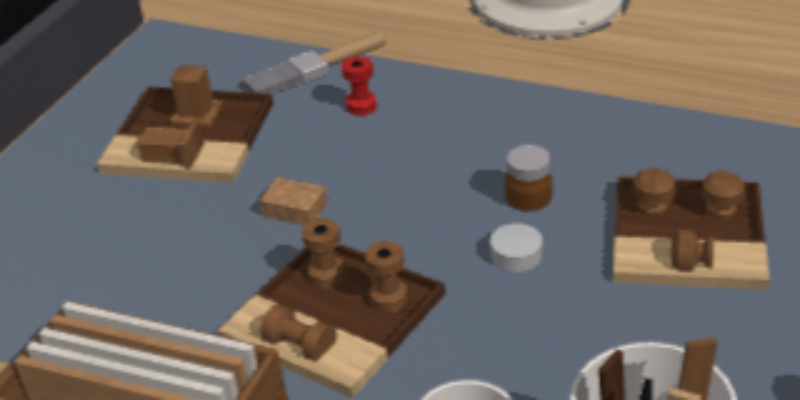

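All five parts stand upright on their tray floors: bobbins at (322,255) and (385,275), knobs at (655,190) and (722,190), and the foot at (192,95). The jar hasn't moved, at (528,175), and the arm is clear.

```bash
python3 -c "
from bench import manip
print(manip.hand_in())"
```

```text
the job is handed in; nothing more can be done
None
```

All five parts stand upright in their matching trays, the jar is where it was, and the job is handed in at about 52 s on the robot's clock (limit 106 s).

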